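Stack the food-processor discs on the splined drive hub

TASK

Fit the two discs on the splined hub of the drive unit: first the steel cutting disc with its orange tab between the orange pins, then on top of it the black spacer disc with its blue tab between the blue pins opposite, each fully home and flat, and let go of them. The hub is standing at an odd angle, so feel for the teeth gently: turn the disc on the hub until it drops in, then turn disc and hub together to bring the tab over its pins; never force a disc down against the drive unit (40 N breaks it). Leave the other things where they are.

Things in the scene. Friction and masses are not known exactly. Their poses are not given: they have to be found in the camera images.
- drive: food-processor drive unit, fixed on the worktop: round white housing 116 mm across, deck 30 mm high; on it a rubber-faced seat collar (radius 22 mm, top 50 mm high) and a splined hub that turns about the vertical axis. Breaks if a disc is pressed on it with 40 N. Origin: on the hub axis, at the worktop; +x towards the orange pins, z up, so the unit's yaw is the cutting disc's final yaw
- spline_top (a point): on the hub axis at the upper ends of the 4 splines, 100 mm above the worktop. Splines: 7.5 mm wide, every 90 degrees, outer radius 14 mm, core radius 9.5 mm; above them a smooth tapered nose to 112 mm. A disc has 7 degrees of play either way on them. Hub friction 0.1 N m; it stays where left. Its angle is not reported: it starts 11 to 79 degrees off, so a disc over its pins lands on the splines
- seat (a point): centre of the seat on the hub axis, 50 mm above the worktop. The cutting disc's underside comes to rest here, the spacer disc's 14 mm higher, on the cutting disc. With its underside 79 to 97 mm above the worktop a disc is on the splines but clear of the pins, and turns with the hub
- orange_gap (a point): midway between the two orange pins, 39 mm from the hub axis along the unit's +x, at seat height. Pins: upright, 7 mm thick, domed, tops 78 mm above the worktop, 12 mm clear between the two
- blue_gap (a point): midway between the two blue pins, 39 mm from the hub axis along the unit's -x, at seat height; pins like the orange ones. With the cutting disc home the hub turns only by its play and may stand 10 degrees off to either side, so the spacer disc too may have to be felt in
- cutting_disc: steel cutting disc with an orange tab, 0.08 to 0.17 kg. Flat, 14 mm thick, radius 31 mm, flats 60 mm apart at its own +y and -y (grip there). Tab 8 mm wide along its own +x, to 46 mm from the centre. Bore radius 16.5 mm, 4 inward teeth 7.5 mm wide, tips at radius 11.5 mm, at 45, 135.. degrees from the tab. Origin: centre of underside. Starts flat, tab within 41 degrees of world +x.
- cutting_disc_tab (a point): on the underside of the orange tab, 39 mm from the cutting disc's centre
- spacer_disc: black plastic spacer disc with a blue tab, 0.06 to 0.13 kg. Flat, 14 mm thick, radius 31 mm, flats 60 mm apart at its own +y and -y (grip there). Tab 8 mm wide along its own +x, to 46 mm from the centre. Bore radius 16.5 mm, 4 inward teeth 7.5 mm wide, tips at radius 11.5 mm, at 45, 135.. degrees from the tab. Origin: centre of underside. Starts flat, tab within 41 degrees of world -x.
- spacer_disc_tab (a point): on the underside of the blue tab, 39 mm from the spacer disc's centre
- egg_timer: bystander: red and white wind-up timer, 64 mm wide, 52 mm high; origin at the centre of its underside
- mug_2: bystander: white cup, orange-red inside, 62x92x51 mm; origin at the centre of its underside
- butter_dish: bystander: white oblong dish, 74x118x36 mm; origin at the centre of its underside
- tub_1: bystander: white tub with red fruit on it, 72 mm wide, 71 mm high; origin at the centre of its underside
- teaspoon_1: bystander: steel teaspoon, 130 mm long, lying flat; origin at the centre of its underside
- tape_1: bystander: roll of beige tape lying flat, 98 mm across, 25 mm high; origin at the centre of its underside
Things that resemble listed ones, but are neither listed nor needed, are in the scene too. Of the things that look like the spacer_disc, take the one that is nearest to the robot's base at the start.

How it is judged:
By the outcome, as a careful person would: the job done as asked, in the order asked, and still so for the second after the job is handed in, with the robot touching nothing.
It also fails if it takes over 72 s, if anything falls off the work surface, if the arm or the gripper's body presses on something with over 40 N, if the wrist force passes 120 N, or if a joint passes its speed limit or range.

ROBOT

A 6-joint arm with a two-finger parallel gripper is mounted at the origin on a cart in front of the work surface, level with it; the furniture and walls round the work are solid. World frame = base frame: x ahead of the robot, y to its left, z up, the work surface at z = 0. Lengths are in m, angles in rad, forces in N, time in s.
With the tool pointing down it reaches from about 0.4 to 0.825 m from the base axis. Payload 7 kg.
Tool frame: the origin (TCP) lies midway between the tips of the shut fingers; the grasp point (between the pads) lies 19 mm behind it; z points along the fingers, y is the line along which they close (so a half turn about z gives the same grasp; the last joint's range is limited). The gripper opens to 88 mm and grips with 3 to 60 N. Pads are 19 mm wide; open, the fingers measure 130 mm over their backs; the gripper's body (78 mm by 193 mm) begins 47 mm behind the grasp point.
Start: joints at [-0.845, 0.359, 0.012, 0, -1.224, -0.288], TCP at [0.286, -0.611, 0.227] pointing down, gripper open.
Joint ranges: [-3.07, 3.07], [-1.43, 2.12], [-1.02, 1.25], [-3.03, 1.67], [-3.05, -0], [-3.03, 3.03]. Speed limits (rad/s): [2.39, 2.39, 3.01, 3.14, 3.14, 3.14].

INTERFACE

Orientations are given as [roll, pitch, yaw] about the fixed x, y, z axes, in that order (R = Rz(yaw) Ry(pitch) Rx(roll)).
In Python, from station import arm, grab_frame, camera_params, spot_in gives the robot as it stands.
- The arm moves only by the shell command python3 -m jog 'ROWS' [FORCE]. ROWS is JSON, a list that holds one entry, the list of rows, each a list of 7 numbers: the shift along the tool's x, y, z in mm, then the turn, a rotation vector about the tool's x, y, z in rad, then the finger opening in mm, from 0 to 87.6. In form: [[[x, y, z, wx, wy, wz, fingers], ...]]. A call has 1 to 20 rows; each row is the pose to reach, as a shift and turn from the pose commanded when the call began, along the tool's axes at that moment; what a row does not reach only later rows make up. A row lasts 1/8 s, in which the tool goes at most 62.5 mm and 10.7 degrees, less where a joint would pass 70% of its speed; a pose out of reach is approached as far as the arm can. A call with a gripper value outside its range is refused whole. The fingers move at their own pace and stop on an object; FORCE is the grip in N (left out, the last holds). Time passes only in rows, so rows that repeat a pose let the fingers close. It gives the time, the measured TCP pose, the force, the opening and the grip force at its end, in the units of the state.
- arm.get_state(): the state, without advancing time (a new reading comes with each control period).
- grab_frame(name): name is "scene" or "top"; returns (picture, depth): 480x640x3 uint8, blue, green, red; 480x640 float32, m along the optical axis (not along the pixel's ray), 0 where there is no reading.
- camera_params(name): a dict with "mtx" (3x3 intrinsics, pixels), "R" (3x3) and "t" (3): a world point X has camera coordinates R X + t. Camera axes: x right, y down, z forward; pixel columns grow to the right and rows downward; lengths in m; the calibration is good to about 2 mm. A picture is of the moment at which its call begins. camera_params takes no time and is no camera call.
- arm.job_done(): hands the job in; it is judged then, once.
Trained networks look in the newest picture that a camera, given by its name, has taken for a name from the list of things; names that differ only in an ending like _2 or _b are one class to them, and where a whole thing is asked for, a point or a joint stands for the part that bears it (a point fixed in the world has none). Each returns a list of dicts, best first, with "confidence" (0 to 1); they miss things now and then, are a little off and sometimes report something else, mostly with a low value. They report only what shows in the picture. A call takes as long as a camera call. They do not tell look-alikes from the thing itself.
- spot_in(query, camera): "uv" ([column, row] in pixels, amid what is visible of it).
The state is a dict: "t": time; "q": joint angles; "qd": joint speeds; "joint_efforts": joint torques, N m; "eef_pos": TCP position; "ee_rot": TCP orientation; "force": force on the tool from outside, world axes, zero at the start; "moment": the same for the moment, N m; "width": finger opening in m; "gripper_force": force on a finger pad.
Only numpy, scipy, OpenCV 4.12 (cv2) and the standard library are available. Lean on these libraries where they do the work, as an engineer would, in place of code of your own. Each camera call takes 0.05 s, during which the arm holds its last target. There are 200 camera calls.

## Working session

There is one attempt and no reset: what is moved stays moved. The work goes in short steps, Python scripts to look and compute and a shell command to move; the robot and the scene stay as the last step left them, time stands still between calls to the robot, and variables do not carry over. Pictures are saved under pics/ and viewed, at most 10 in all, crops included, and the job is handed in when it is done.

```bash
ls; mkdir -p pics
python3 - <<'E'
from station import arm, grab_frame, camera_params, spot_in
import cv2,numpy as np
s=arm.get_state();print(s['t'],s['eef_pos'],s['ee_rot'],s['width'],s['force'])
for n in('scene','top'):
    p,d=grab_frame(n);cv2.imwrite(f'pics/{n}0.png',p);np.save(f'pics/{n}0.npy',d)
    c=camera_params(n);print(n,np.round(c['mtx'],1).tolist(),np.round(c['R'],3).tolist(),np.round(c['t'],3).tolist(),(d>0).mean())
    for q in('cutting_disc','spacer_disc','drive'):
        print(q,[(np.round(r['uv']).tolist(),round(r['confidence'],2)) for r in spot_in(q,n)])
E
```

```text
pics
0.0 [ 0.28594039 -0.61087376  0.22561737] [ 3.13988011e+00 -1.46783223e-04 -2.70385964e+00] 0.08780649528187344 [ 0.78960444 -0.17627099  0.28859878]
scene [[489.6, 0.0, 317.5], [0.0, 489.6, 242.4], [0.0, 0.0, 1.0]] [[-0.845, -0.534, 0.003], [-0.375, 0.589, -0.716], [0.381, -0.607, -0.698]] [0.459, 0.305, 1.295] 0.994248046875
cutting_disc [([389.0, 229.0], 0.64)]
spacer_disc [([246.0, 364.0], 0.97), ([252.0, 324.0], 0.93), ([290.0, 337.0], 0.68)]
drive [([322.0, 287.0], 0.68)]
top [[439.8, 0.0, 319.0], [0.0, 439.8, 239.7], [0.0, 0.0, 1.0]] [[0.002, -1.0, -0.001], [-0.996, -0.002, -0.09], [0.09, 0.002, -0.996]] [-0.032, 0.579, 1.024] 0.9958951822916666
cutting_disc [([418.0, 292.0], 0.98)]
spacer_disc [([150.0, 258.0], 0.89), ([197.0, 231.0], 0.79), ([209.0, 279.0], 0.47)]
drive [([288.0, 276.0], 0.94)]
```

View pics/top0.png

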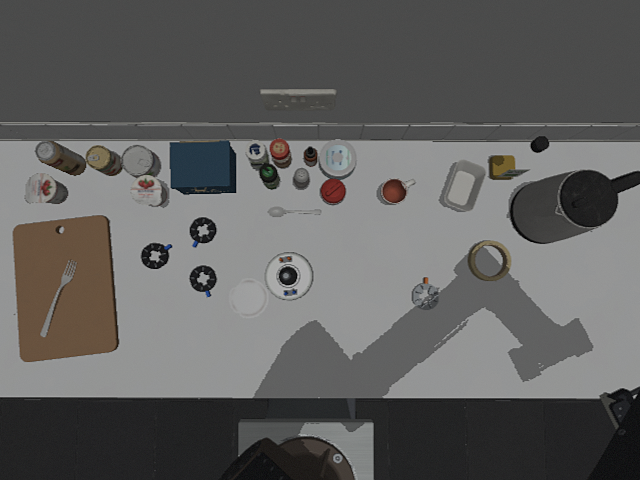

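View pics/scene0.png

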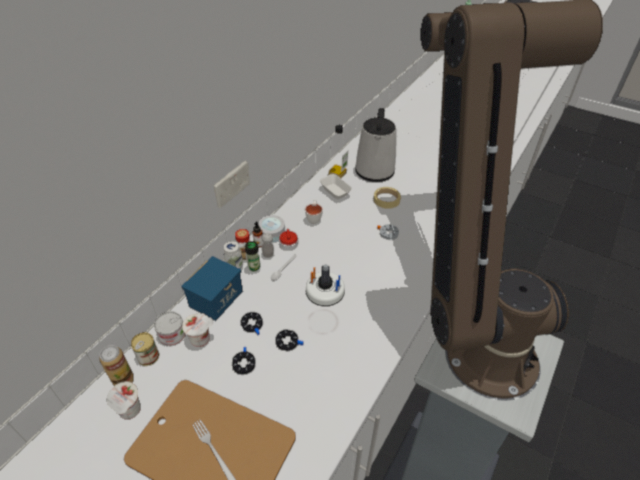

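Three black discs with blue tabs, top view: A (154,256), B (203,230), C (203,279). C is lowest in the picture, so it has the smallest x and is nearest to the base. I'll compute the distances and confirm C in rectified crops.

```bash
cat > h.py <<'E'
from station import arm, grab_frame, camera_params, spot_in
import cv2,numpy as np
def proj(c,X):
    p=(np.asarray(X)@c['R'].T+c['t'])@np.asarray(c['mtx']).T
    return p[...,:2]/p[...,2:]
def onplane(c,uv,z):
    r=np.linalg.inv(c['mtx'])@np.array([uv[0],uv[1],1.]); d=c['R'].T@r; o=-c['R'].T@c['t']
    return o+d*(z-o[2])/d[2]
def rect(c,img,x,y,z,half=.05,n=200,interp=cv2.INTER_CUBIC):
    # rows down = -x, columns right = -y
    k=np.linspace(half,-half,n); X=np.stack([np.repeat(x+k[:,None],n,1),np.repeat(y+k[None],n,0),np.full((n,n),z)],-1)
    m=proj(c,X).astype(np.float32); return cv2.remap(img,m[...,0],m[...,1],interp)
def cloud(c,d):
    v,u=np.nonzero(d>0); z=d[v,u]; P=np.stack([u,v,np.ones_like(u)],1)@np.linalg.inv(c['mtx']).T*z[:,None]
    return (P-c['t'])@c['R'],np.stack([u,v],1)
E
python3 - <<'E'
from h import *
C={n:camera_params(n) for n in('scene','top')}
I={n:cv2.imread(f'pics/{n}0.png') for n in C}; D={n:np.load(f'pics/{n}0.npy') for n in C}
ct=C['top']
for nm,uv in dict(A=(154,256),B=(203,230),C=(203,279),cut=(425,294),drive=(289,276)).items():
    p=onplane(ct,uv,.014);print(nm,p.round(3),np.hypot(*p[:2]).round(3))
tiles=[]
for nm,uv,z,half in(('C',(203,279),.014,.055),('cut',(425,294),.014,.055),('dr',(289,276),.078,.07)):
    p=onplane(ct,uv,z)
    row=[]
    for n in C: 
        r=rect(C[n],I[n],p[0],p[1],z,half,260);row.append(r)
    tiles.append(np.vstack(row))
    for n in C:
        P,uvs=cloud(C[n],D[n]); m=np.hypot(P[:,0]-p[0],P[:,1]-p[1])<.06; Q=P[m]
        print(nm,n,'z pct',np.percentile(Q[:,2],[5,25,50,75,90,99,100]).round(4))
        hsv=cv2.cvtColor(I[n],cv2.COLOR_BGR2HSV)[uvs[m][:,1],uvs[m][:,0]]
        if nm!='dr':
            k=(Q[:,2]>.007)&(Q[:,2]<.025)
            print('  disc bbox mid',(Q[k].min(0)+Q[k].max(0))/2,'mean',Q[k].mean(0).round(4),k.sum())
        for cn,lo,hi in(('orange',5,20),('blue',100,125)):
            k=(hsv[:,0]>=lo)&(hsv[:,0]<=hi)&(hsv[:,1]>120)&(hsv[:,2]>60)
            if k.any(): print('  ',cn,k.sum(),Q[k].mean(0).round(4),'uv',uvs[m][k].mean(0).round(1))
cv2.imwrite('pics/rect0.png',np.hstack(tiles))
E
```

```text
A [0.54  0.366 0.014] 0.653
B [0.604 0.25  0.014] 0.653
C [0.485 0.247 0.014] 0.544
cut [ 0.451 -0.285  0.014] 0.533
drive [0.493 0.04  0.014] 0.495
C scene z pct [-0.0033 -0.0009  0.0013  0.0096  0.0143  0.0177  0.0202]
  disc bbox mid [0.48051139 0.25857041 0.01364144] mean [0.4828 0.2491 0.0133] 354
   blue 20 [0.4512 0.2376 0.012 ] uv [299.2 342. ]
C top z pct [-0.0028 -0.0005  0.0013  0.006   0.0146  0.0172  0.0196]
  disc bbox mid [0.48196509 0.24964402 0.01337984] mean [0.4855 0.2489 0.0141] 471
   blue 19 [0.4515 0.2358 0.0135] uv [207.2 293.3]
cut scene z pct [-0.0034 -0.0007  0.002   0.0096  0.0151  0.0187  0.0214]
  disc bbox mid [ 0.45012755 -0.27598114  0.01422339] mean [ 0.4441 -0.2848  0.0134] 205
   orange 6 [ 0.4826 -0.2878  0.0092] uv [378.5 227. ]
cut top z pct [-0.0028 -0.0008  0.001   0.0058  0.0147  0.0176  0.0219]
  disc bbox mid [ 0.45319739 -0.28455448  0.01448782] mean [ 0.4475 -0.2845  0.0141] 470
   orange 22 [ 0.4834 -0.2866  0.0142] uv [425.5 280.3]
dr scene z pct [0.0089 0.0278 0.0314 0.0495 0.0775 0.1101 0.1144]
   orange 35 [0.5295 0.0497 0.0564] uv [312.5 275.1]
   blue 21 [0.4523 0.0396 0.0572] uv [337.  283.5]
dr top z pct [0.0003 0.028  0.0301 0.0326 0.0508 0.111  0.1154]
   orange 18 [0.5323 0.0464 0.0669] uv [284.9 258.6]
   blue 15 [0.4551 0.0358 0.0674] uv [289.3 292.5]
```

View pics/rect0.png

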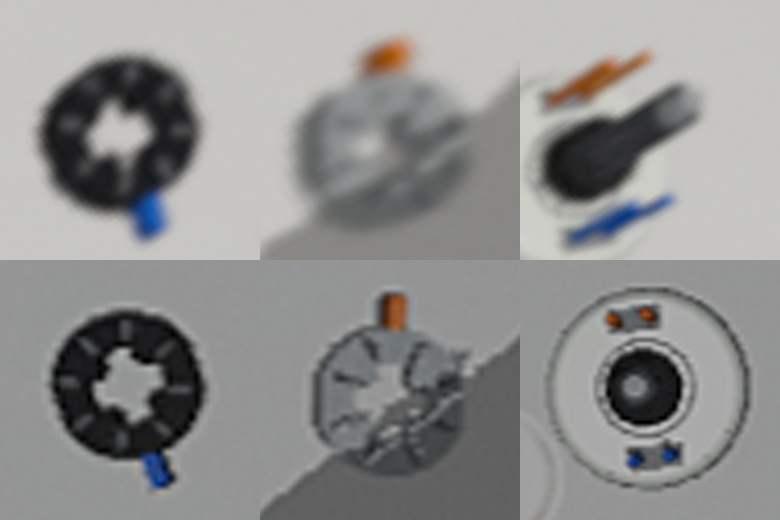

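The crop confirms C (rectified at top left: black, blue tab towards −x, about 0.54 m from the base against 0.65 m for A and B). The cutting disc and the pins are clear too. Next I'll fit precise poses.

```bash
cat > fit.py <<'E'
from h import *
from scipy.optimize import minimize
def zmask(c,d,x,y,z,half,n,lo,hi):
    # height map rectified at plane z (nearest), mask of points between lo and hi
    P,uv=cloud(c,d); zm=np.zeros(d.shape,np.float32); zm[uv[:,1],uv[:,0]]=P[:,2]
    r=rect(c,zm,x,y,z,half,n,cv2.INTER_LINEAR); return ((r>lo)&(r<hi)).astype(float)
def model(x,y,yaw,n,half,s=.0008):
    k=np.linspace(half,-half,n); X=k[:,None]-x; Y=k[None]-y
    u=X*np.cos(yaw)+Y*np.sin(yaw); v=-X*np.sin(yaw)+Y*np.cos(yaw)
    sg=lambda d:1/(1+np.exp(-np.clip(d/s,-50,50)))
    body=np.maximum(sg(np.minimum(.031-np.hypot(u,v),.030-abs(v))),sg(np.minimum(np.minimum(.046-u,u),.004-abs(v))))
    a=np.pi/4; hole=.0165-np.hypot(u,v)
    for t in(a,-a):
        p=u*np.cos(t)+v*np.sin(t); q=-u*np.sin(t)+v*np.cos(t)
        hole=np.minimum(hole,-np.minimum(.00375-abs(q),abs(p)-.0115))
    return body*(1-sg(hole))
def fitdisc(mask,half,yaw0):
    n=len(mask); best=None
    for dy in(-.3,0,.3):
        f=lambda p:((model(p[0]/1e3,p[1]/1e3,p[2]/20,n,half)-mask)**2).mean()
        r=minimize(f,[0,0,(yaw0+dy)*20],method='Nelder-Mead',options=dict(initial_simplex=None,xatol=.01,fatol=1e-7))
        if best is None or r.fun<best.fun: best=r
    return best.x[0]/1e3,best.x[1]/1e3,best.x[2]/20,best.fun
E
python3 - <<'E'
from fit import *
C={n:camera_params(n) for n in('scene','top')}
I={n:cv2.imread(f'pics/{n}0.png') for n in C}; D={n:np.load(f'pics/{n}0.npy') for n in C}
h=.055
for nm,x,y,yaw in(('C',.486,.249,-2.8),('cut',.449,-.2845,0)):
  for n in C:
    m=zmask(C[n],D[n],x,y,.014,h,160,.007,.03); r=fitdisc(m,h,yaw)
    print(nm,n,'depth',np.round([x+r[0],y+r[1]],4),np.degrees(r[2]).round(1),round(r[3],4))
    if nm=='C':
        g=rect(C[n],I[n],x,y,.014,h,160).astype(int); hs=g.max(2)
        m=((hs<95)|((g[...,0]-g[...,2])>40)).astype(float); r=fitdisc(m,h,yaw)
        print('   colour',np.round([x+r[0],y+r[1]],4),np.degrees(r[2]).round(1),round(r[3],4))
for n in C:
    # pins: colour blobs, only near their tops
    P,uv=cloud(C[n],D[n]); m=np.hypot(P[:,0]-.493,P[:,1]-.041)<.056; Q=P[m]; hsv=cv2.cvtColor(I[n],cv2.COLOR_BGR2HSV)[uv[m][:,1],uv[m][:,0]]
    for lo,hi in((.028,.035),(.046,.054),(.104,.125)):
        k=(Q[:,2]>lo)&(Q[:,2]<hi); print(n,'band',lo,k.sum(),((Q[k].max(0)+Q[k].min(0))/2).round(4),Q[k].mean(0).round(4))
    for cn,lo,hi in(('o',5,20),('b',100,125)):
        k=(hsv[:,0]>=lo)&(hsv[:,0]<=hi)&(hsv[:,1]>100)&(hsv[:,2]>50)&(Q[:,2]>.07)
        print(n,cn,k.sum(),Q[k].mean(0).round(4))
c=C['top'];x,y=.493,.041
g=cv2.cvtColor(rect(c,I['top'],x,y,.03,.08,400),cv2.COLOR_BGR2GRAY)
m=zmask(c,D['top'],x,y,.03,.08,400,.015,.2).astype(np.uint8)
q=max(cv2.findContours(m,0,1)[0],key=cv2.contourArea); (a,b),w,_=cv2.fitEllipse(q); print('housing',x+.08-b*.16/399,y+.08-a*.16/399,np.array(w)*.16/399)
t=[]
for n in C:
    for z in(.1,.05):
        r=rect(C[n],I[n],.493,.041,z,.03,260); t.append(np.clip(255*(r/255.)**.5*1.2,0,255).astype(np.uint8))
cv2.imwrite('pics/hub.png',np.vstack([np.hstack(t[:2]),np.hstack(t[2:])]))
E
```

```text
C scene depth [0.4848 0.2496] -160.5 0.0379
   colour [0.4836 0.2516] -160.1 0.0329
C top depth [0.4876 0.2494] -160.5 0.0182
   colour [0.486 0.249] -157.4 0.0324
cut scene depth [ 0.4423 -0.2846] -4.0 0.0623
cut top depth [ 0.4457 -0.2844] -2.6 0.0176
scene band 0.028 422 [0.4903 0.0429 0.0315] [0.4876 0.0524 0.031 ]
scene band 0.046 96 [0.4908 0.0417 0.0499] [0.4879 0.047  0.0499]
scene band 0.104 27 [0.4924 0.0433 0.1092] [0.4918 0.0435 0.109 ]
scene o 8 [0.5277 0.0543 0.076 ]
scene b 5 [0.4521 0.0345 0.0747]
top band 0.028 1137 [0.4943 0.043  0.0315] [0.493  0.0425 0.0307]
top band 0.046 169 [0.4952 0.0427 0.0502] [0.4935 0.0405 0.0502]
top band 0.104 47 [0.4944 0.0408 0.1099] [0.4943 0.0422 0.11  ]
top o 12 [0.5325 0.0462 0.0768]
top b 11 [0.4556 0.0367 0.0764]
housing 0.4941004011493577 0.04195892196311089 [0.11228242 0.11259348]
```

View pics/hub.png

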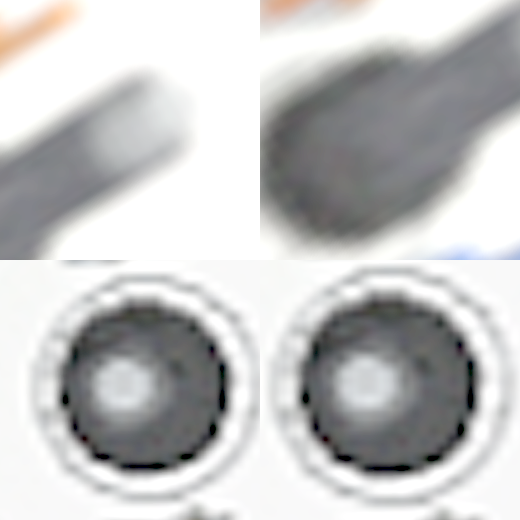

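```bash
cat > tgt.py <<'E'
import sys; from station import arm; import numpy as np
from scipy.spatial.transform import Rotation as R
# x y z(mm) yaw(deg) -> row from the present measured pose, tool kept pointing down
x,y,z,yaw=map(float,sys.argv[1:5]); s=arm.get_state()
R0=R.from_euler('xyz',s['ee_rot']); Rt=R.from_euler('xyz',[np.pi,0,np.radians(yaw)])
print('row',(R0.inv().apply(np.array([x,y,z])-np.array(s['eef_pos'])*1e3)).round(1),(R0.inv()*Rt).as_rotvec().round(4),'t',s['t'],'F',np.round(s['force'],1),'yaw',np.degrees(s['ee_rot'][2]).round(2))
E
python3 tgt.py 444 -284.5 100 -183; python3 tgt.py 444 -284.5 2 -183
```

```text
row [-281.5  229.   126.5] [ 2.000e-04 -1.000e-04  4.902e-01] t 0.4 F [ 0.8  0.6 -0.5] yaw -154.92
row [-281.5  229.   224.5] [ 2.000e-04 -1.000e-04  4.902e-01] t 0.4 F [ 0.8  0.6 -0.5] yaw -154.92
```

```bash
python3 -m jog '[[[-281.5,229,126.5,0,0,0.49,76],[-281.5,229,126.5,0,0,0.49,76],[-281.5,229,126.5,0,0,0.49,76],[-281.5,229,126.5,0,0,0.49,76],[-281.5,229,126.5,0,0,0.49,76],[-281.5,229,126.5,0,0,0.49,76],[-281.5,229,126.5,0,0,0.49,76],[-281.5,229,126.5,0,0,0.49,76],[-281.5,229,126.5,0,0,0.49,76],[-281.5,229,126.5,0,0,0.49,76]]]' 30; python3 tgt.py 444 -284.5 2 -183
```

```text
t: 1.65
eef_pos: [0.4437, -0.2857, 0.1005]
ee_rot: [-3.141, 0.001, 3.088]
force: [0.0, 0.4, -0.1]
width: 0.076
gripper_force: 0.0
row [-0.1  1.3 98.5] [-0.0002  0.0007 -0.0017] t 1.65 F [ 0.   0.4 -0.1] yaw 176.9
```

```bash
python3 -m jog '[[[0,1,50,0,0,0,76],[0,1,90,0,0,0,76],[0,1,98,0,0,0,76],[0,1,98,0,0,0,76],[0,1,98,0,0,0,76],[0,1,98,0,0,0,56],[0,1,98,0,0,0,56],[0,1,98,0,0,0,56],[0,1,98,0,0,0,56]]]' 30
```

```text
t: 2.78
eef_pos: [0.4445, -0.2837, 0.0027]
ee_rot: [-3.141, 0.001, 3.09]
force: [-1.4, 0.1, 7.1]
width: 0.0597
gripper_force: 30.0
```

```bash
python3 tgt.py 492.5 42.5 165 -172
```

```text
row [ -31.2  328.2 -162.4] [-0.0005  0.0009 -0.1915] t 2.775 F [-1.4  0.1  7.1] yaw 177.03
```

```bash
python3 -m jog '[[[0,0,-60,0,0,0,56],[0,0,-120,0,0,0,56],[-2,30,-162,0,0,0,56],[-8,80,-162,0,0,-0.05,56],[-14,140,-162,0,0,-0.1,56],[-20,200,-162,0,0,-0.15,56],[-25,260,-162,0,0,-0.19,56],[-31,310,-162,0,0,-0.19,56],[-31,328,-162,0,0,-0.19,56],[-31,328,-162,0,0,-0.19,56],[-31,328,-162,0,0,-0.19,56]]]'
python3 - <<'E'
from h import *
C={n:camera_params(n) for n in('scene','top')}; t=[]
for n in C:
    p,d=grab_frame(n); cv2.imwrite(f'pics/{n}1.png',p);np.save(f'pics/{n}1.npy',d)
    u,v=np.round(proj(C[n],[.4925,.0425,.14])).astype(int); q=p[v-75:v+75,u-60:u+60]; t.append(cv2.resize(q,(400,500),interpolation=cv2.INTER_CUBIC))
cv2.imwrite('pics/over.png',np.hstack(t))
s=arm.get_state();print(s['eef_pos'],np.degrees(s['ee_rot'][2]),s['force'])
E
```

```text
t: 4.15
eef_pos: [0.4917, 0.0416, 0.1638]
ee_rot: [-3.141, -0.001, -3.004]
force: [0.1, 0.4, -0.8]
width: 0.0599
gripper_force: 30.0
[0.49186144 0.0413345  0.16396363] -172.17879641732964 [ 0.23511945 -0.41904845 -0.8062874 ]
```

View pics/over.png

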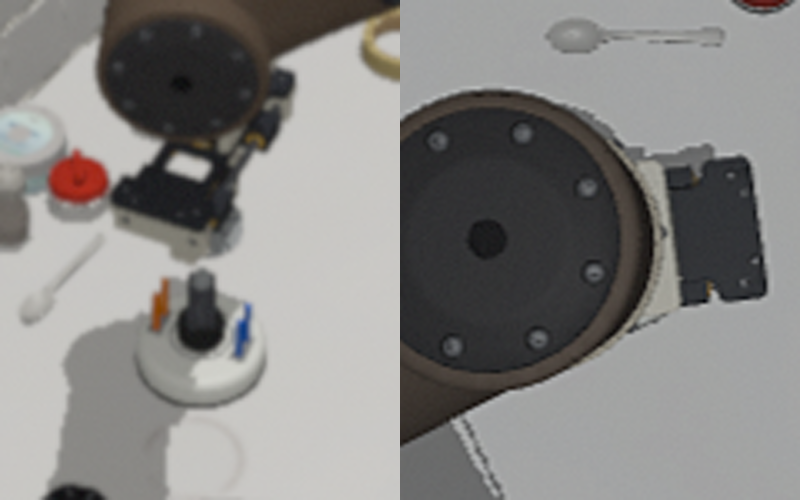

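```bash
python3 -m jog '[[[-1.4,1.4,30,0,0,0,56],[-1.4,1.4,45,0,0,0,56],[-1.4,1.4,50,0,0,0,56],[-1.4,1.4,54,0,0,0,56],[-1.4,1.4,57,0,0,0,56],[-1.4,1.4,57,0,0,0,56]]]'; python3 tgt.py 493 43 104 -172
```

```text
t: 5.0
eef_pos: [0.4935, 0.044, 0.1073]
ee_rot: [3.142, 0.0, -3.004]
force: [-0.5, 1.0, -1.7]
width: 0.0596
gripper_force: 30.0
row [ 0.6 -0.9  3.3] [ 0.0001  0.0003 -0.0018] t 5.0 F [-0.5  1.  -1.7] yaw -172.1
```

```bash
python3 -m jog '[[[0.3,-0.4,2,0,0,0,56],[0.3,-0.4,3.5,0,0,0,56],[0.3,-0.4,4.5,0,0,0,56],[0.3,-0.4,4.5,0,0,0,56]]]'
```

```text
t: 5.5
eef_pos: [0.4931, 0.0435, 0.1026]
ee_rot: [-3.142, -0.0, -3.004]
force: [0.5, -0.3, 0.4]
width: 0.0599
gripper_force: 30.0
```

```bash
python3 -m jog '[[[0,0,1,0,0,0,56],[0,0,1,0,0,0,56]]]'; python3 -m jog '[[[0,0,0.7,0,0,0,56],[0,0,0.7,0,0,0,56]]]'
```

```text
t: 5.75
eef_pos: [0.4933, 0.0435, 0.1022]
ee_rot: [-3.141, 0.001, -3.003]
force: [-3.3, 0.4, 7.2]
width: 0.0598
gripper_force: 30.0
t: 6.0
eef_pos: [0.4934, 0.0435, 0.102]
ee_rot: [-3.141, 0.001, -3.003]
force: [-6.1, 0.6, 11.9]
width: 0.0598
gripper_force: 30.0
```

```bash
python3 -m jog '[[[0.5,0,-0.4,0,0,0,56],[0.5,0,-0.4,0,0,-0.07,56],[0.5,0,-0.4,0,0,-0.14,56],[0.5,0,-0.4,0,0,-0.21,56],[0.5,0,-0.4,0,0,-0.28,56],[0.5,0,-0.4,0,0,-0.35,56]]]'
```

```text
t: 6.75
eef_pos: [0.4937, 0.0436, 0.1025]
ee_rot: [-3.141, 0.002, -2.651]
force: [-1.8, -1.1, 8.9]
width: 0.0594
gripper_force: 30.0
```

```bash
python3 -m jog '[[[0,0,0,0,0,-0.07,56],[0,0,0,0,0,-0.14,56],[0,0,0,0,0,-0.21,56],[0,0,0,0,0,-0.28,56]]]';python3 -m jog '[[[0,0,0,0,0,-0.07,56],[0,0,0,0,0,-0.14,56],[0,0,0,0,0,-0.21,56],[0,0,0,0,0,-0.28,56]]]'
```

```text
t: 7.25
eef_pos: [0.4937, 0.0438, 0.1025]
ee_rot: [-3.14, 0.002, -2.371]
force: [-1.9, 0.9, 8.2]
width: 0.0597
gripper_force: 30.0
t: 7.75
eef_pos: [0.4937, 0.0439, 0.1024]
ee_rot: [-3.14, 0.002, -2.091]
force: [-0.8, 1.2, 6.5]
width: 0.0597
gripper_force: 30.0
```

```bash
for i in 1; do python3 -m jog '[[[0,0,0.2,0,0,-0.07,56],[0,0,0.2,0,0,-0.14,56],[0,0,0.2,0,0,-0.21,56]]]';python3 -m jog '[[[0,0,0,0,0,-0.07,56],[0,0,0,0,0,-0.14,56],[0,0,0,0,0,-0.21,56]]]'; done; python3 -c "
from station import arm;s=arm.get_state();print(s['moment'],s['q'])"
```

```text
t: 8.12
eef_pos: [0.4937, 0.0442, 0.1021]
ee_rot: [-3.14, 0.002, -1.881]
force: [-0.6, 3.2, 6.1]
width: 0.0594
gripper_force: 30.0
t: 8.5
eef_pos: [0.4926, 0.0433, 0.1011]
ee_rot: [-3.142, -0.0, -1.671]
force: [-0.1, -1.9, -0.8]
width: 0.0599
gripper_force: 30.0
[-0.54979975  0.17662763 -0.01000638] [ 4.86169749e-01  1.86841276e-01 -5.47950048e-01  1.51022171e-04
 -8.36045698e-01 -5.86928582e-01]
```

```bash
python3 -m jog '[[[0,0,1.5,0,0,0,56],[0,0,3,0,0,0,56],[0,0,3,0,0,0,56]]]'
```

```text
t: 8.88
eef_pos: [0.4923, 0.0432, 0.0977]
ee_rot: [3.141, -0.0, -1.675]
force: [-0.2, -1.3, -1.9]
width: 0.0596
gripper_force: 30.0
```

```bash
python3 -m jog '[[[0,0,4,0,0,0,56],[0,0,8,0,0,0,56],[0,0,8,0,0,0.1,56],[0,0,8,0,0,0.2,56],[0,0,8,0,0,0.3,56],[0,0,8,0,0,0.4,56],[0,0,8,0,0,0.5,56],[0,0,8,0,0,0.6,56]]]' && python3 -m jog '[[[0,0,0,0,0,0.1,56],[0,0,0,0,0,0.2,56],[0,0,0,0,0,0.3,56],[0,0,0,0,0,0.4,56],[0,0,0,0,0,0.5,56],[0,0,0,0,0,0.6,56],[0,0,0,0,0,0.7,56],[0,0,0,0,0,0.72,56],[0,0,0,0,0,0.72,56]]]'; python3 tgt.py 493 43 82 -172
```

```text
t: 9.88
eef_pos: [0.4928, 0.043, 0.0897]
ee_rot: [-3.141, -0.001, -2.277]
force: [2.0, -5.6, -3.0]
width: 0.0594
gripper_force: 30.0
t: 11.0
eef_pos: [0.4931, 0.0431, 0.0898]
ee_rot: [-3.141, 0.001, -2.994]
force: [3.2, -5.3, -2.8]
width: 0.0598
gripper_force: 30.0
row [ 0.1 -0.1  7.8] [-0.0006  0.0005  0.0081] t 11.0 F [ 3.2 -5.3 -2.8] yaw -171.54
```

```bash
python3 -m jog '[[[-0.4,-0.8,1,0,0,0.008,56],[-0.4,-0.8,3,0,0,0.008,56],[-0.4,-0.8,3,0,0,0.008,56]]]'
python3 - <<'E'
from h import *
c=camera_params('scene'); p,d=grab_frame('scene')
u,v=np.round(proj(c,[.4925,.0425,.09])).astype(int); cv2.imwrite('pics/c2.png',cv2.resize(p[v-40:v+40,u-50:u+50],(750,600),interpolation=cv2.INTER_CUBIC))
E
```

```text
t: 11.38
eef_pos: [0.493, 0.0427, 0.0867]
ee_rot: [-3.142, -0.0, -3.002]
force: [1.3, -3.2, -2.3]
width: 0.0595
gripper_force: 30.0
```

View pics/c2.png

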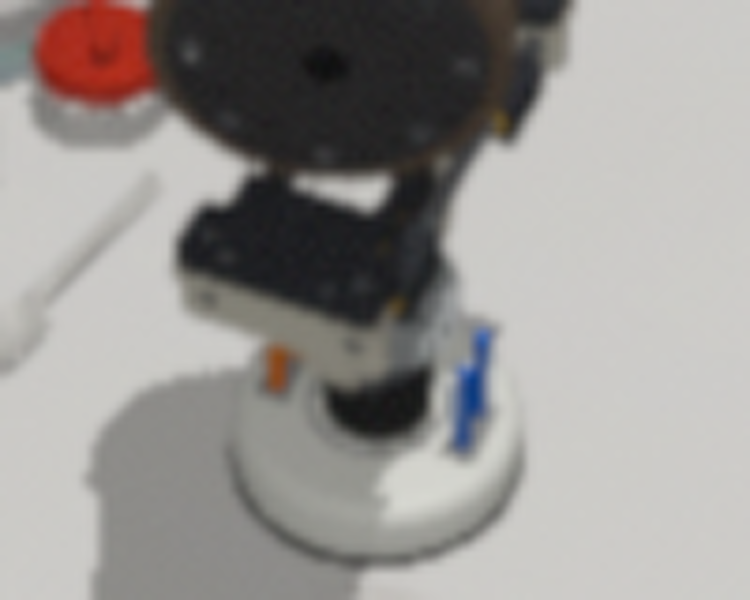

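The view shows the disc round the hub and the gripper hiding the orange tab (the left orange pin shows at (280,370), the blue pins at (470,390)). I'll lower by feel.

```bash
python3 -m jog '[[[-0.2,-0.4,2,0,0,0,56],[-0.2,-0.4,4,0,0,0,56],[-0.2,-0.4,6,0,0,0,56]]]';python3 -m jog '[[[0,0,1,0,0,0,56],[0,0,2,0,0,0,56],[0,0,2,0,0,0,56]]]'
```

```text
t: 11.8
eef_pos: [0.4932, 0.0424, 0.0809]
ee_rot: [3.141, -0.0, -3.002]
force: [-1.2, -0.4, -0.6]
width: 0.0597
gripper_force: 30.0
t: 12.18
eef_pos: [0.4932, 0.0423, 0.0789]
ee_rot: [3.142, -0.0, -3.002]
force: [-0.6, -0.6, -0.8]
width: 0.0598
gripper_force: 30.0
```

```bash
python3 -m jog '[[[0,0,1.5,0,0,0,56],[0,0,3,0,0,0,56],[0,0,3,0,0,0,56]]]';python3 -m jog '[[[0,0,1.5,0,0,0,56],[0,0,3,0,0,0,56],[0,0,3,0,0,0,56]]]'; python3 -c "
from station import arm;s=arm.get_state();print(s['moment'])"
```

```text
t: 12.55
eef_pos: [0.4933, 0.0423, 0.0759]
ee_rot: [-3.142, -0.0, -3.002]
force: [-2.0, -0.7, -1.7]
width: 0.0594
gripper_force: 30.0
t: 12.92
eef_pos: [0.4933, 0.0423, 0.0729]
ee_rot: [-3.142, -0.0, -3.002]
force: [-1.0, -0.5, -1.9]
width: 0.0599
gripper_force: 30.0
[-0.19357788  0.55144322  0.02895735]
```

Underside is now about 8 mm below the pin tops with no force, so the tab is between the pins. Down to near the seat.

```bash
python3 -m jog '[[[0,0,4,0,0,0,56],[0,0,8,0,0,0,56],[0,0,12,0,0,0,56],[0,0,16,0,0,0,56],[0,0,18,0,0,0,56],[0,0,18,0,0,0,56]]]';python3 -m jog '[[[0,0,1,0,0,0,56],[0,0,2,0,0,0,56],[0,0,2,0,0,0,56]]]'
```

```text
t: 13.68
eef_pos: [0.4933, 0.0423, 0.0548]
ee_rot: [-3.142, -0.0, -3.002]
force: [-2.2, -0.4, -1.5]
width: 0.0596
gripper_force: 30.0
t: 14.05
eef_pos: [0.4933, 0.0423, 0.053]
ee_rot: [3.142, -0.0, -3.002]
force: [-1.4, 0.4, -1.6]
width: 0.0596
gripper_force: 30.0
```

```bash
python3 -m jog '[[[0,0,0.7,0,0,0,56],[0,0,1.2,0,0,0,56],[0,0,1.2,0,0,0,56]]]'
```

```text
t: 14.42
eef_pos: [0.4933, 0.0423, 0.0526]
ee_rot: [-3.141, 0.0, -3.001]
force: [-5.9, 0.7, 10.2]
width: 0.0595
gripper_force: 30.0
```

```bash
python3 -m jog '[[[0,0,-0.7,0,0,0,62],[0,0,-0.7,0,0,0,84],[0,0,-0.7,0,0,0,84],[0,0,-0.7,0,0,0,84],[0,0,-20,0,0,0,84],[0,0,-60,0,0,0,84],[0,0,-110,0,0,0,84],[0,0,-110,0,0,0,84]]]'; python3 tgt.py 486 249.8 100 -160
```

```text
t: 15.42
eef_pos: [0.4958, 0.0432, 0.1657]
ee_rot: [3.14, 0.007, -3.001]
force: [0.1, -0.1, -0.4]
width: 0.0841
gripper_force: 0.0
row [-18.7 205.8  66.2] [ 0.0009  0.0076 -0.2086] t 15.425 F [ 0.1 -0.1 -0.4] yaw -171.95
```

```bash
python3 -m jog '[[[-5,50,0,0,0,-0.05,76],[-10,110,20,0,0,-0.1,76],[-15,170,50,0,0,-0.15,76],[-18,206,66,0,0,-0.209,76],[-18,206,66,0,0,-0.209,76],[-18,206,66,0,0,-0.209,76]]]'
python3 - <<'E'
from h import *
t=[]
for n in('scene','top'):
    c=camera_params(n); p,d=grab_frame(n)
    u,v=np.round(proj(c,[.4925,.0425,.06])).astype(int); t.append(cv2.resize(p[v-30:v+30,u-30:u+30],(400,400),interpolation=cv2.INTER_CUBIC))
    P,uv=cloud(c,d); Q=P[np.hypot(P[:,0]-.493,P[:,1]-.042)<.034]; Q=Q[(Q[:,2]>.045)&(Q[:,2]<.078)]; 
    A=np.c_[Q[:,:2]-[.493,.042],np.ones(len(Q))]; print(n,len(Q),np.median(Q[:,2]).round(4),np.linalg.lstsq(A,Q[:,2],rcond=None)[0].round(4))
cv2.imwrite('pics/c3.png',np.hstack(t))
E
python3 tgt.py 486 249.8 2.5 -160
```

```text
t: 16.18
eef_pos: [0.482, 0.2485, 0.0951]
ee_rot: [-3.141, -0.001, -2.793]
force: [0.4, 0.2, -0.1]
width: 0.0764
gripper_force: 0.0
scene 0 nan [0. 0. 0.]
top 499 0.064 [0.0078 0.0099 0.0632]
row [-3.9  0.4 93.5] [ 0.      0.     -0.0013] t 16.275 F [ 0.2 -0.9  0.4] yaw -160.07
  return _methods._mean(a, axis=axis, dtype=dtype,
  ret = ret.dtype.type(ret / rcount)
```

View pics/c3.png

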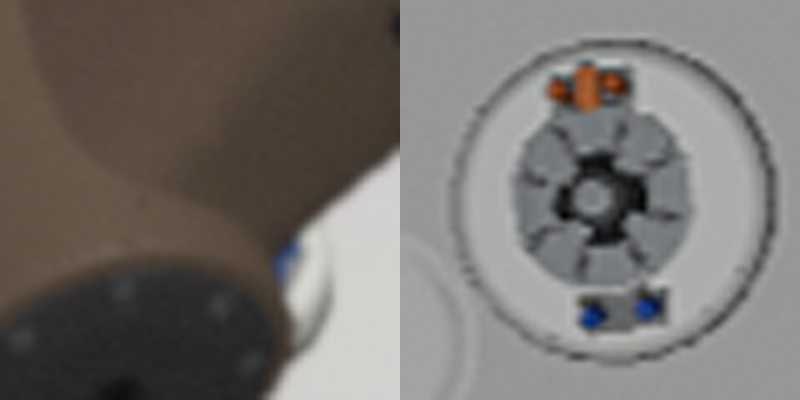

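The cutting disc is home: orange tab at (588,88) between the orange pins, top face 64 mm high and flat. Now the spacer.

```bash
python3 -m jog '[[[-3.9,0.4,50,0,0,0,76],[-3.9,0.4,85,0,0,0,76],[-3.9,0.4,93,0,0,0,76],[-3.9,0.4,93,0,0,0,76],[-3.9,0.4,93,0,0,0,76],[-3.9,0.4,93,0,0,0,56],[-3.9,0.4,93,0,0,0,56],[-3.9,0.4,93,0,0,0,56],[-3.9,0.4,93,0,0,0,56]]]' 30;  python3 tgt.py 493.2 42.3 165 -172
```

```text
t: 17.4
eef_pos: [0.4863, 0.2508, 0.0036]
ee_rot: [3.141, 0.001, -2.792]
force: [-1.7, -0.6, 6.4]
width: 0.0591
gripper_force: 30.0
row [  64.7 -198.3 -161.5] [0.0004 0.0008 0.2095] t 17.4 F [-1.7 -0.6  6.4] yaw -160.0
```

```bash
python3 -m jog '[[[0,0,-60,0,0,0,56],[0,0,-120,0,0,0,56],[5,-20,-161,0,0,0,56],[20,-70,-161,0,0,0.05,56],[40,-125,-161,0,0,0.1,56],[55,-175,-161,0,0,0.15,56],[64.7,-198.3,-161,0,0,0.21,56],[64.7,-198.3,-161,0,0,0.21,56],[64.7,-198.3,-161,0,0,0.21,56],[64.7,-198.3,-161,0,0,0.21,56]]]';  python3 tgt.py 493.2 42.3 107 -172
```

```text
t: 18.65
eef_pos: [0.4931, 0.0429, 0.1638]
ee_rot: [3.142, -0.0, -3.001]
force: [0.7, -0.3, -1.3]
width: 0.06
gripper_force: 30.0
row [-0.1 -0.6 56.8] [ 0.     -0.      0.0007] t 18.65 F [ 0.7 -0.3 -1.3] yaw -171.96
```

```bash
python3 -m jog '[[[0,-0.5,30,0,0,0,56],[0,-0.5,45,0,0,0,56],[0,-0.5,52,0,0,0,56],[0,-0.5,56,0,0,0,56],[0,-0.5,58,0,0,0,56],[0,-0.5,58,0,0,0,56]]]'; python3 -m jog '[[[0,0,1,0,0,0,56],[0,0,2,0,0,0,56],[0,0,2,0,0,0,56]]]'; python3 -m jog '[[[0,0,1,0,0,0,56],[0,0,1.5,0,0,0,56],[0,0,1.5,0,0,0,56]]]'
```

```text
t: 19.4
eef_pos: [0.4933, 0.0416, 0.1062]
ee_rot: [3.141, 0.001, -3.003]
force: [-0.2, 0.4, -0.7]
width: 0.0598
gripper_force: 30.0
t: 19.77
eef_pos: [0.493, 0.0415, 0.1039]
ee_rot: [-3.142, -0.0, -3.003]
force: [0.4, -0.2, -0.2]
width: 0.0595
gripper_force: 30.0
t: 20.15
eef_pos: [0.4931, 0.0416, 0.1023]
ee_rot: [-3.142, 0.0, -3.003]
force: [0.0, 0.3, -0.7]
width: 0.0597
gripper_force: 30.0
```

```bash
python3 -m jog '[[[0,0.6,1,0,0,0,56],[0,0.6,1.5,0,0,0,56],[0,0.6,1.5,0,0,0,56]]]'; python3 -m jog '[[[0,0,1,0,0,0,56],[0,0,1.5,0,0,0,56],[0,0,1.5,0,0,0,56]]]'
```

```text
t: 20.52
eef_pos: [0.493, 0.0422, 0.1008]
ee_rot: [3.142, 0.0, -3.003]
force: [-0.0, 0.5, -0.5]
width: 0.0596
gripper_force: 30.0
t: 20.9
eef_pos: [0.493, 0.0422, 0.0994]
ee_rot: [3.142, 0.0, -3.003]
force: [1.1, 0.0, 0.2]
width: 0.0598
gripper_force: 30.0
```

It went in over the splines with no contact. Down to just above the pins (pin contact would be at TCP ≈ 81.6).

```bash
python3 -m jog '[[[0,0,3,0,0,0,56],[0,0,6,0,0,0,56],[0,0,9,0,0,0,56],[0,0,12,0,0,0,56],[0,0,15,0,0,0,56],[0,0,15,0,0,0,56]]]'; python3 -m jog '[[[0,0,1,0,0,0,56],[0,0,2,0,0,0,56],[0,0,3,0,0,0,56],[0,0,3,0,0,0,56]]]'; python3 -m jog '[[[0,0,1,0,0,0,56],[0,0,2,0,0,0,56],[0,0,3,0,0,0,56],[0,0,3,0,0,0,56]]]'
```

```text
t: 21.65
eef_pos: [0.493, 0.0422, 0.0841]
ee_rot: [-3.142, -0.0, -3.003]
force: [1.9, 0.7, -2.8]
width: 0.0596
gripper_force: 30.0
t: 22.15
eef_pos: [0.4931, 0.0422, 0.0813]
ee_rot: [3.142, 0.0, -3.003]
force: [1.9, 0.1, 0.5]
width: 0.0597
gripper_force: 30.0
t: 22.65
eef_pos: [0.493, 0.0422, 0.0783]
ee_rot: [3.142, -0.0, -3.003]
force: [1.6, 0.4, -1.1]
width: 0.0595
gripper_force: 30.0
```

```bash
python3 -m jog '[[[0,0,2,0,0,0,56],[0,0,4,0,0,0,56],[0,0,6,0,0,0,56],[0,0,8,0,0,0,56],[0,0,9,0,0,0,56],[0,0,9,0,0,0,56]]]'; python3 -m jog '[[[0,0,0.7,0,0,0,56],[0,0,1.4,0,0,0,56],[0,0,1.4,0,0,0,56]]]'; python3 -m jog '[[[0,0,0.5,0,0,0,56],[0,0,0.9,0,0,0,56],[0,0,0.9,0,0,0,56]]]'
```

```text
t: 23.4
eef_pos: [0.493, 0.0422, 0.0693]
ee_rot: [-3.142, -0.0, -3.003]
force: [1.8, 1.8, -0.5]
width: 0.0593
gripper_force: 30.0
t: 23.78
eef_pos: [0.493, 0.0422, 0.0679]
ee_rot: [3.142, 0.0, -3.003]
force: [2.6, 0.6, 0.3]
width: 0.0597
gripper_force: 30.0
t: 24.15
eef_pos: [0.493, 0.0422, 0.0675]
ee_rot: [-3.142, 0.0, -3.003]
force: [0.5, 1.3, 6.2]
width: 0.0596
gripper_force: 30.0
```

Seated at 67.5 (expected 67.6). Release, retreat towards the start side, and check.

```bash
python3 -m jog '[[[0,0,-0.3,0,0,0,62],[0,0,-0.3,0,0,0,84],[0,0,-0.3,0,0,0,84],[0,0,-0.3,0,0,0,84],[0,0,-20,0,0,0,84],[0,0,-60,0,0,0,84],[0,0,-110,0,0,0,84],[0,-60,-110,0,0,0,84],[0,-120,-110,0,0,0,84],[0,-180,-110,0,0,0,84],[0,-200,-110,0,0,0,84],[0,-200,-110,0,0,0,84]]]'
python3 - <<'E'
from h import *
t=[]
for n in('scene','top'):
    c=camera_params(n); p,d=grab_frame(n)
    u,v=np.round(proj(c,[.4925,.0425,.06])).astype(int); t.append(cv2.resize(p[v-30:v+30,u-30:u+30],(400,400),interpolation=cv2.INTER_CUBIC))
    P,uv=cloud(c,d); Q=P[np.hypot(P[:,0]-.493,P[:,1]-.042)<.030]; Q=Q[(Q[:,2]>.07)&(Q[:,2]<.088)]
    if len(Q)>9:
        A=np.c_[Q[:,:2]-[.493,.042],np.ones(len(Q))]; print(n,len(Q),np.median(Q[:,2]).round(4),np.linalg.lstsq(A,Q[:,2],rcond=None)[0].round(4))
cv2.imwrite('pics/c4.png',np.hstack(t))
E
```

```text
t: 25.65
eef_pos: [0.5203, -0.1574, 0.1766]
ee_rot: [3.141, -0.001, -3.006]
force: [-0.7, -0.3, 0.5]
width: 0.0843
gripper_force: 0.0
scene 206 0.0779 [ 0.0097 -0.0244  0.0781]
```

View pics/c4.png

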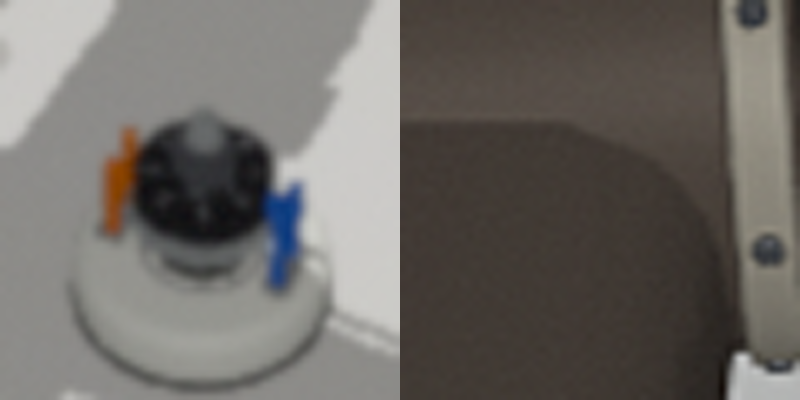

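The scene view shows the spacer flat on the cutting disc at (205,180), its blue tab between the blue pins at (285,230), and its top face at 78 mm (64 + 14). Both discs are home and the robot is clear of them.

```bash
python3 -c "
from station import arm;print(arm.job_done())"
```

```text
the job is handed in; nothing more can be done
None
```

Both discs are fitted, flat and fully home: the cutting disc with its orange tab between the orange pins, the spacer on top with its blue tab between the blue pins; both are released and the job was handed in at about 26 s.

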